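# Seat the empty spool on the winder's keyed spindle and swing in the stop lever

### The arm

A 6-joint arm with a two-finger parallel gripper is mounted at the origin on the work surface. World frame = base frame: x ahead of the robot, y to its left, z up, the work surface at z = 0. Lengths are in m, angles in rad, forces in N, time in s.
With the tool pointing down it reaches from about 0.275 to 0.875 m from the base axis. Payload 12.5 kg.
Tool frame: the origin (TCP) lies at the very end of the fingers, on their centre line; the grasp point (between the pads) lies 19 mm behind it; z points along the fingers, y is the line along which they close (so a half turn about z gives the same grasp; the last joint's range is limited). The gripper opens to 85 mm and grips with 20 to 120 N. Pads are 22 mm wide; open, the fingers measure 114 mm over their backs; the gripper's body (76 mm by 85 mm) begins 54 mm behind the grasp point. The pads swing forward as they close: fully open they stand 13 mm farther back than shut.
Start: joints at [1.18, 0.351, 1.652, -0, 1.139, -0.085], TCP at [0.166, 0.524, 0.231] pointing down, gripper open.
Joint ranges: [-2.75, 2.75], [-0.79, 2.1], [0.01, 2.65], [-1.57, 4.71], [0.07, 3.14], [-2.87, 2.87]. Speed limits (rad/s): [2.22, 2.22, 2.79, 3.14, 3.14, 3.14].

### API

Orientations are given as a rotation vector (axis times angle).
In Python, from cell import robot gives the robot as it stands.
- The arm moves only by the shell command python3 -m creep 'ROWS' [FORCE]. ROWS is text: rows parted by semicolons, each of 7 numbers parted by spaces: the turn, a rotation vector about the tool's x, y, z in rad, then the shift along the tool's x, y, z in cm, then the opening, from -1 (shut) to 1 (fully open). In form: ax ay az tx ty tz fingers; .... A call has 1 to 5 rows; each row shifts and turns the commanded pose from where the row before left it, along the tool's axes as they then stand; what a row does not reach is not made up. A row lasts 1/12 s, in which the tool goes at most 41.7 mm and 7.16 degrees, less where a joint would pass 70% of its speed; a pose out of reach is approached as far as the arm can. A call with a gripper value outside its range is refused whole. The fingers move at their own pace and stop on an object; FORCE is the grip in N (left out, the last holds). Time passes only in rows, so rows that do not move let the fingers close. It gives the time, the measured TCP pose, the force, the opening and the grip force at its end, in the units of the state.
- robot.get_obs(): the state, without advancing time (a new reading comes with each control period).
- robot.snapshot(name): name is "scene" or "side" or "wrist"; returns a dict with "pixels" (400x640x3 uint8, red, green, blue), "intrinsics" (3x3 intrinsics, pixels), "dist" ([k1, k2, p1, p2, k3] as OpenCV has them; the pictures are not rectified), "R" (3x3) and "t" (3): a world point X has camera coordinates R X + t. Camera axes: x right, y down, z forward; pixel columns grow to the right and rows downward; lengths in m; the calibration is good to about 2 mm. A picture is of the moment at which its call begins. There is no depth.
- robot.close_job(): hands the job in; it is judged then, once.
The state is a dict: "time": time; "joint_positions": joint angles; "dq": joint speeds; "joint_torque": joint torques, N m; "eef_pos": TCP position; "orientation": TCP orientation; "contact_force": force on the tool from outside, world axes, zero at the start; "ft_torque": the same for the moment, N m; "width": finger opening in m; "finger_force": force on a finger pad.
Only numpy, scipy, OpenCV 4.12 (cv2) and the standard library are available. Lean on these libraries where they do the work, as an engineer would, in place of code of your own. Each camera call takes 0.05 s, during which the arm holds its last target. There are 200 camera calls.

### The job

Take the empty beech spool off the glass shelf and load it on the electric spool winder: foot down over the steel spindle, then turn it slowly under light pressure until its notches find the spindle's keys and it drops fully home on the drive plate. Do not force it: never load the spindle with more than 25 N. Then let go and swing the winder's stop lever in to its stop beside the spool, and leave the thimbles, the pill box and the tape measure where they are.

Things in the scene. Friction and masses are not known exactly. Their poses are not given: they have to be found in the camera images.
- spool_mid (a point): centre of the empty beech winding spool that stands on the glass shelf, 60 mm tall, 30 mm above its foot (z up its axis). Barrel 32 mm across; foot flange 50 mm across, 5 mm thick. About 50 g. It and the two thimbles share three places 85 mm apart along the shelf, in any order; only the spool is over 30 mm tall. Its round bore, 14 mm, runs right through, with three notches: see spool_foot.
- spool_foot (a point): centre of the spool's underside, 30 mm below spool_mid. Three straight notches run the whole length of the bore, 120 degrees apart, 4.2 mm wide and reaching 13.3 mm from the axis; one lies along this point's +x. They pass over the spindle's keys only when lined up within about 5 degrees.
- winder: electric spool winder, a cream box 210 mm (x) by 150 mm (y), deck 66 mm high, fixed to the bench, turned by up to 0.4 rad; origin at the centre of its underside, z up, front with the rocker switch at -x. On the deck: spindle, stop lever, a low speed dial (front right) and a thread tension stud 24 mm high (far right).
- drive_plate (a point): centre of the top face of the winder's round black rubber-faced drive plate, 56 mm across, 74 mm above the bench, on the spindle's axis; at (35, 0) mm in the winder's frame. A spool that is home has its foot flat on this plate, spool_mid 30 mm above this point. This point's axes follow the winder's box, NOT the keys.
- spindle_tip (a point): top of the upright 12 mm steel spindle, 42 mm above drive_plate; the top 7 mm taper to 6.4 mm across. Axes as the winder's box. The spindle takes 0.08 N m to turn, so it stands still under light rubbing; with the keys engaged it turns with the spool, and may be left at any angle.
- key_top (a point): on the spindle's axis, 10 mm above drive_plate, level with the tops of the three keys at the foot of the shaft: 3 mm wide, reaching 12.5 mm from the axis, 120 degrees apart. Which way they face differs every time and is NOT given (axes as the winder's box). A spool whose notches miss them sits on them, its foot at this height; once they meet it drops 10 mm.
- lever_knob (a point): middle of the grip of the stop lever's upright black thumb knob, 14 mm across; its top is 13 mm above this point, the flat arm below it 24 mm below this point. 88 mm from the pivot; 122 mm above the bench.
- lever_pivot (a point): on the stop lever's upright hinge axis, 26 mm lower than lever_knob; at (-25, 55) mm in the winder's frame. The lever is an aluminium arm with the thumb knob at its end and a white feeler roller on a side branch; swung in, the roller stands 1.5 mm from the loaded spool's barrel, over its foot flange.
- stop_lever (a joint): swing of the stop lever, rad: it starts swung out towards the winder's front, between 0 and 0.12; 0.75 is its stop, swung in beside the spool. Grows counter-clockwise seen from above. Takes about 0.7 N at the knob and stays where it is left.
- delft_thimble: blue and white ceramic thimble, 20 mm across, 26 mm tall, 14 g, on the shelf; origin at the centre of its underside
- horn_thimble: dark brown horn thimble, 19 mm across, 24 mm tall, 12 g, on the shelf; origin at the centre of its underside
- pill_box: round silver-plated pill box, 40 mm across, 19 mm tall, near the far end of the shelf; origin at the centre of its underside
- tape_case: round brass tape measure case, 51 mm across, 18 mm tall, lying on the bench between shelf and winder; origin at the centre of its underside
- wall_shelf: fixed white backboard 420 mm long (x), 225 mm tall, at the left of the bench, facing the work; origin on the bench at the middle of its face, its own +y pointing out from the board. A glass shelf, top 70 mm above the bench, projects 155 mm; above it is a beech rail, 185 mm high, with five stubby pegs that end 42 mm from the board. The spool and thimbles stand about 115 mm from the board.
Not all that is in view belongs to the job. There is more than one size of the part that bears spool_mid; the job needs the smallest.

How it is judged:
By the outcome, as a careful person would: the job done as asked, in the order asked, and still so for the second after the job is handed in, with the robot touching nothing.
It also fails if it takes over 72 s, if anything falls off the work surface, if the arm or the gripper's body presses on something with over 40 N, if the wrist force passes 120 N, or if a joint passes its speed limit or range.

## Working session

There is one attempt and no reset: what is moved stays moved. The work goes in short steps, Python scripts to look and compute and a shell command to move; the robot and the scene stay as the last step left them, time stands still between calls to the robot, and variables do not carry over. Pictures are saved under pics/ and viewed, at most 10 in all, crops included, and the job is handed in when it is done.

```bash
ls; mkdir -p pics
cat > h.py <<'E'
import numpy as np, cv2
from scipy.spatial.transform import Rotation as Ro
from cell import robot
def snap(n,save=None):
    s=robot.snapshot(n)
    for k in("pixels","intrinsics","dist","R","t"): s[k]=np.array(s[k])
    if save: cv2.imwrite("pics/"+save,s["pixels"][:,:,::-1])
    return s
def ray(s,uv):
    n=cv2.undistortPoints(np.array([[uv]],float),s["intrinsics"].astype(float),s["dist"].astype(float))[0,0]
    d=s["R"].T@np.array([n[0],n[1],1]); return -s["R"].T@s["t"],d/np.linalg.norm(d)
def onz(s,uv,z):
    o,d=ray(s,uv); return o+d*(z-o[2])/d[2]
def proj(s,X):
    return cv2.projectPoints(np.atleast_2d(np.array(X,float)),cv2.Rodrigues(s["R"].astype(float))[0],s["t"].astype(float),s["intrinsics"].astype(float),s["dist"].astype(float))[0][:,0]
def tri(s1,p1,s2,p2):
    A=0;b=0
    for s,p in((s1,p1),(s2,p2)):
        o,d=ray(s,p);M=np.eye(3)-np.outer(d,d);A=A+M;b=b+M@o
    return np.linalg.solve(A,b)
E
python3 - <<'E'
from h import *
a=snap("scene","scene.png");b=snap("side","side.png");c=snap("wrist","wrist.png")
for s in(a,b,c): print(-s["R"].T@s["t"], s["R"][2])
o=robot.get_obs();print(o)
E
```

```text
pics
[ 1.15117851 -0.4121509   0.84631063] [-0.52931468  0.45310457 -0.71730204]
[0.49078009 0.68509198 0.78106744] [ 0.08052973 -0.66033504 -0.74664087]
[0.10115017 0.5442616  0.37352636] [ 0.25338441 -0.08023631 -0.9640324 ]
{'time': 0.15, 'joint_positions': array([ 1.18042949e+00,  3.51110193e-01,  1.65229318e+00,  8.62277094e-06,
        1.13910276e+00, -8.46129954e-02]), 'dq': array([ 0.00029642, -0.00228192, -0.00118203,  0.00097625,  0.00247326,
        0.00077368]), 'joint_torque': array([ 7.84091790e-04, -5.06248784e+01, -2.91503602e+01, -9.14985890e-05,
        3.37645302e-03,  1.30179080e-05]), 'eef_pos': array([0.16543613, 0.52425193, 0.23087722]), 'orientation': array([-4.78380084e-01, -3.10473137e+00,  1.39161621e-03]), 'contact_force': array([-0.65650681, -0.27366313, -0.21653859]), 'ft_torque': array([ 0.01994616, -0.03069854,  0.00127586]), 'finger_force': 0.0, 'width': 0.0853681620167876}
```

View pics/scene.png

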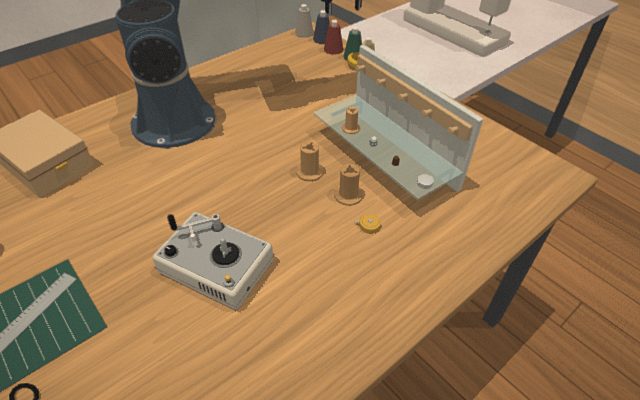

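View pics/side.png

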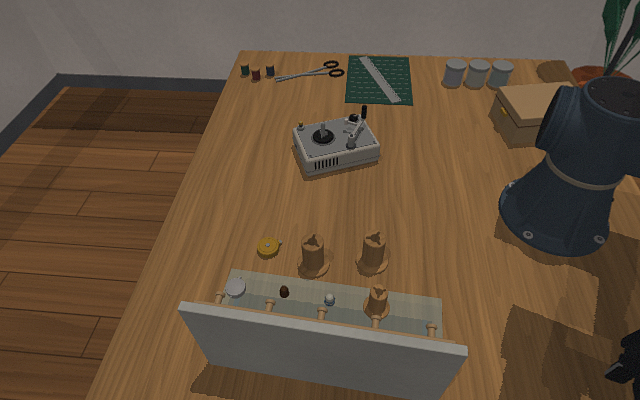

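View pics/wrist.png

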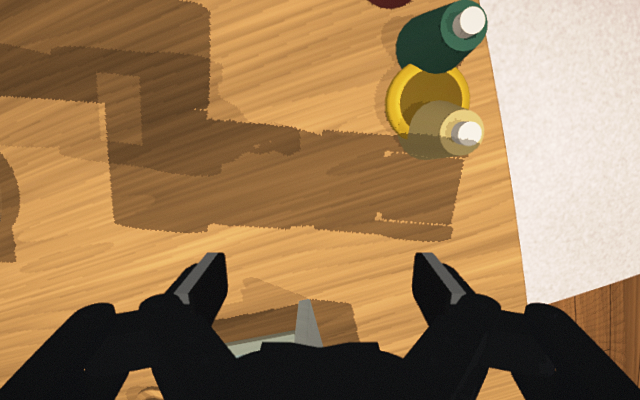

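Run:
```python
import cv2,numpy as np
a=cv2.imread("pics/scene.png");b=cv2.imread("pics/side.png")
f=lambda i,x,y,w,h,k:cv2.resize(i[y:y+h,x:x+w],(w*k,h*k),interpolation=cv2.INTER_CUBIC)
top=np.hstack([f(a,150,200,133,110,3)[:300,:400],f(b,285,90,100,90,4)[:300,:400]])
bot=np.hstack([f(a,310,90,133,110,3)[:300,:400],f(b,215,225,200,150,2)[:300,:400]])
cv2.imwrite("pics/m1.png",np.vstack([top,bot]))
```

```text
(no output)
```

View pics/m1.png

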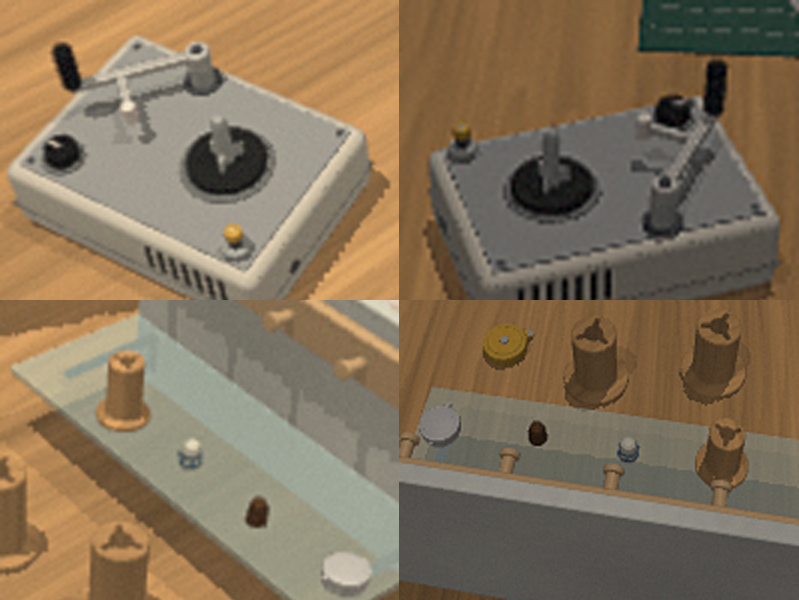

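Run:
```python
from h import *
a=snap("scene");b=snap("side")
P=dict(top=((352.3,110),(378.5,289.5)),foot=((351,129),(376,307.5)),plate=((225.7,253.3),(322.75,136.5)),tip=((223.3,240),(322.75,124)),knob=((172.3,222.3),(363.75,112)),piv=((215.7,217.3),(351.25,137)),delft=((373.5,140),(329,297)),horn=((396,160),(284,290)),pill=((425.5,181),(235,286)),tape=((369,223),(267,246)))
for k,(p,q) in P.items():
    X=tri(a,p,b,q); print(k,X.round(4),(proj(a,X)[0]-p).round(1),(proj(b,X)[0]-q).round(1))
pl=tri(a,*[P['plate'][0]],b,P['plate'][1]);pv=tri(a,P['piv'][0],b,P['piv'][1])
d=(pv-pl)[:2];print("yaw",np.arctan2(d[1],d[0])-np.arctan2(55,-60),np.hypot(*d))
o=robot.get_obs();print(Ro.from_rotvec(o["orientation"]).as_matrix().round(3))
c=snap("wrist");Rt=Ro.from_rotvec(o["orientation"]).as_matrix()
print("cam in tool",Rt.T@(-c["R"].T@c["t"]-o["eef_pos"]),(c["R"]@Rt).round(3),c["intrinsics"].round(1))
```

```text
top [0.4338 0.3181 0.1313] [-0.3 -0.2] [-0.5  0.3]
foot [0.4324 0.3202 0.0673] [-0.2 -0.1] [-0.2  0.1]
plate [ 0.5776 -0.1703  0.0699] [0.3 0.2] [ 0.2 -0.1]
tip [ 0.5773 -0.1693  0.1127] [0.1 0.1] [ 0.1 -0.1]
knob [ 0.4711 -0.226   0.1151] [0.2 0.1] [ 0.1 -0.1]
piv [ 0.5002 -0.1424  0.0958] [0.2 0.1] [ 0.1 -0.1]
delft [0.5215 0.3157 0.086 ] [0. 0.] [ 0. -0.]
horn [0.6095 0.3066 0.0819] [-0.2 -0.1] [-0.2  0.1]
pill [0.7061 0.3057 0.0811] [-0.1 -0. ] [-0.1  0.1]
tape [0.6764 0.158  0.011 ] [0.7 0.3] [ 0.7 -0.3]
yaw 0.3966289738061528 0.08220391543437199
[[-0.954  0.301 -0.   ]
 [ 0.301  0.954 -0.   ]
 [ 0.    -0.001 -1.   ]]
cam in tool [ 0.06735691 -0.00039121 -0.14269457] [[ 0.001  1.    -0.001]
 [-0.964  0.001 -0.266]
 [-0.266  0.001  0.964]] [[314.2   0.  319.5]
 [  0.  314.2 203.9]
 [  0.    0.    1. ]]
```

```bash
python3 -m creep '0 0 0 -1.2 -3.9 -0.6 1;0 0 0 -1.2 -3.9 -0.6 1;0 0 0 -1.2 -3.9 -0.6 1;0 0 0 -1.2 -3.9 -0.6 1;0 0 0 -1.2 -3.9 -0.6 1'; python3 -m creep '0 0 0 -3.7 1.15 0 1;0 0 0 -3.7 1.15 0 1;0 0 0 -3.7 1.15 0 1;0 0 0 -3.7 1.15 0 1;0 0 0 -3.7 1.15 0 1'
```

```text
time: 0.72
eef_pos: [0.1635, 0.3186, 0.2612]
orientation: [-0.478, -3.105, 0.0]
contact_force: [1.2, -0.9, 0.6]
width: 0.0857
finger_force: 0.0
time: 1.13
eef_pos: [0.3597, 0.319, 0.2615]
orientation: [0.479, 3.104, 0.001]
contact_force: [-0.3, 1.3, 0.3]
width: 0.0854
finger_force: 0.0
```

```bash
python3 -m creep '0 0 0 -3.5 1.1 0.6 1;0 0 0 -3.5 1.1 0.6 1;0 0 0 0 0 0 1'
python3 - <<'E'
from h import *
c=snap("wrist","w2.png")
P=proj(c,[[.433,.319,.13],[.433,.319,.075]]);print(P)
E
```

```text
time: 1.38
eef_pos: [0.4357, 0.3187, 0.2476]
orientation: [0.483, 3.104, -0.001]
contact_force: [0.3, 0.8, -0.4]
width: 0.0849
finger_force: 0.0
[[319.17049423 195.86785645]
 [319.2251171  182.88685876]]
```

View pics/w2.png

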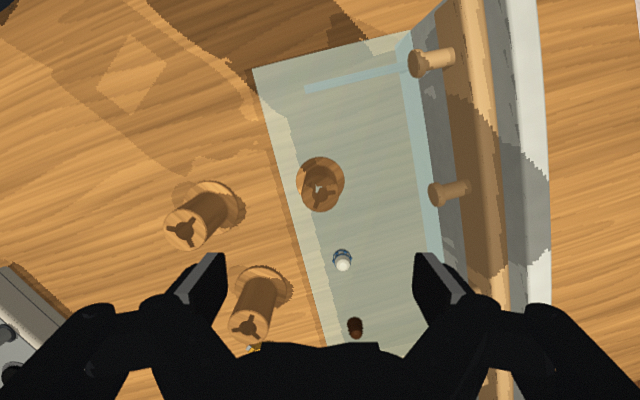

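Run:
```python
from h import *
c=snap("wrist");o=robot.get_obs()
hsv=cv2.cvtColor(c["pixels"][:,:,::-1].copy(),cv2.COLOR_BGR2HSV)
m=((hsv[:,:,1]>95)&(hsv[:,:,0]<25)).astype(np.uint8)*255
m[:, :275]=0;m[:,365:]=0;m[:140]=0;m[225:]=0
cs,_=cv2.findContours(m,cv2.RETR_EXTERNAL,cv2.CHAIN_APPROX_NONE)
k=max(cs,key=cv2.contourArea);e=cv2.fitEllipse(k);print(e,cv2.boundingRect(k),onz(c,e[0],.075))
big=cv2.resize(c["pixels"][140:235,270:370,::-1],None,fx=6,fy=6,interpolation=cv2.INTER_CUBIC)
cv2.imwrite("pics/w2c.png",big)
R=Ro.from_rotvec(o["orientation"]).as_matrix();print(R.round(3))
```

```text
((320.468994140625, 185.91876220703125), (46.626834869384766, 54.28246307373047), 0.06126213073730469) (297, 160, 48, 55) [0.43370199 0.31935366 0.075     ]
[[-0.953  0.302 -0.001]
 [ 0.302  0.953 -0.001]
 [ 0.001 -0.001 -1.   ]]
```

View pics/w2c.png

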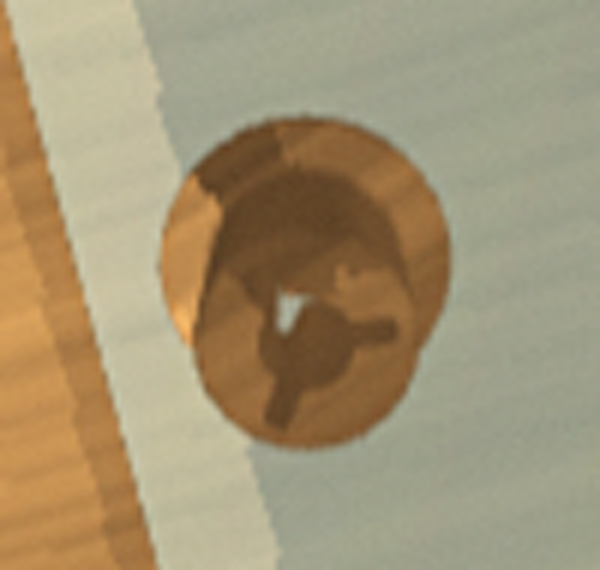

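```bash
python3 -m creep '0 0 0 0.15 0.1 3.2 1;0 0 0 0 0 3.2 1;0 0 0 0 0 3.2 1;0 0 0 0 0 3.2 1;0 0 0 0 0 2.7 1'; python3 -m creep '0 0 0 0 0 0 -1;0 0 0 0 0 0 -1;0 0 0 0 0 0 -1;0 0 0 0 0 0 -1;0 0 0 0 0 0 -1' 30;python3 -m creep '0 0 0 0 0 0 -1;0 0 0 0 0 0 -1;0 0 0 0 0 0 -1'
```

```text
time: 1.9
eef_pos: [0.4285, 0.3206, 0.0932]
orientation: [-0.477, -3.105, 0.001]
contact_force: [-0.2, -0.6, 0.1]
width: 0.0855
finger_force: 0.0
time: 2.32
eef_pos: [0.4307, 0.3216, 0.0964]
orientation: [0.478, 3.103, 0.003]
contact_force: [-2.6, 0.3, 7.3]
width: 0.0322
finger_force: 29.2
time: 2.57
eef_pos: [0.4307, 0.3216, 0.0964]
orientation: [0.478, 3.103, 0.004]
contact_force: [-2.7, 0.4, 8.4]
width: 0.0323
finger_force: 29.3
```

```bash
python3 -m creep '0 0 0 0 0 -0.5 -1;0 0 0 0 0 -2 -1;0 0 0 0 0 -3.5 -1;0 0 0 0 0 -3.5 -1;0 0 0 0 0 0 -1'
python3 - <<'E'
from h import *
c=snap("wrist")
p=c["pixels"][:,:,::-1]
cv2.imwrite("pics/w3.png",cv2.resize(p[225:375,230:410],None,fx=4,fy=4,interpolation=cv2.INTER_CUBIC))
cv2.imwrite("pics/w3full.png",p)
E
```

```text
time: 2.98
eef_pos: [0.4325, 0.3225, 0.1966]
orientation: [0.477, 3.097, 0.011]
contact_force: [0.6, 0.0, 0.5]
width: 0.0323
finger_force: 29.9
```

View pics/w3.png

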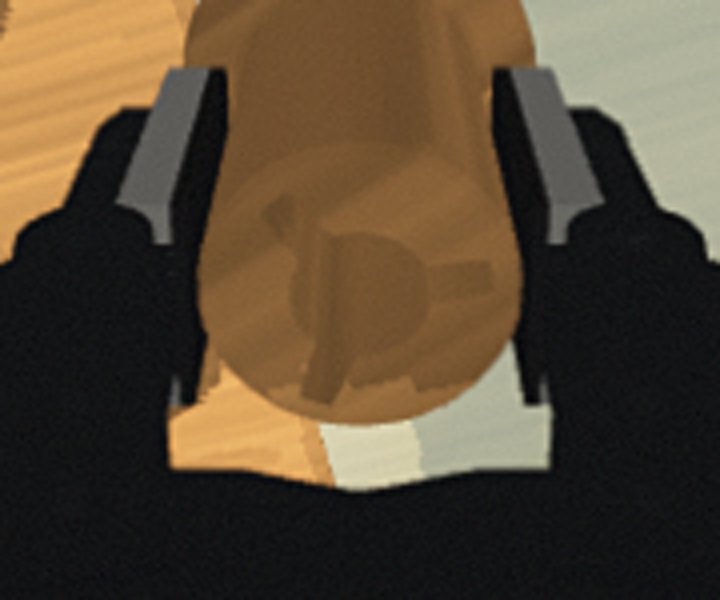

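Run:
```python
from h import *
c=snap("wrist");o=robot.get_obs()
R=Ro.from_rotvec(o["orientation"]).as_matrix();T=o["eef_pos"]
def tl(q,h=.0336):
    w=onz(c,(230+q[0]/4,225+q[1]/4),T[2]+h); return R.T@(w-T)
q=[(360,290),(491,277),(270,207),(317,401),(198,285),(522,285),(365,424),(362,143)]
P=np.array([tl(x) for x in q])*1000;print(P.round(1))
C=P[:3]*0+0
d=P[1:4,:2]-P[1:4,:2].mean(0);print(P[1:4,:2].mean(0),np.hypot(*d.T),np.degrees(np.arctan2(d[:,1],d[:,0]))%120, o["joint_positions"],R.round(3))
```

```text
[[ -3.2   0.7 -33.6]
 [ -1.7  13.9 -33.6]
 [  6.2  -8.1 -33.6]
 [-16.4  -3.7 -33.6]
 [ -2.6 -15.6 -33.6]
 [ -2.7  17.1 -33.5]
 [-19.3   1.3 -33.5]
 [ 13.2   0.9 -33.6]]
[-3.97809083  0.67795454] [13.41924962 13.49345585 13.20663088] [80.37827315 79.15346894 79.48535971] [ 5.54422514e-01  3.71867045e-01  1.72896163e+00 -3.83609121e-05
  1.03684711e+00 -7.10625059e-01] [[-0.954  0.301  0.003]
 [ 0.301  0.954  0.002]
 [-0.003  0.003 -1.   ]]
```

```bash
python3 -m creep '0 0 0 -2.5 -3 0 -1;0 0 0 -2.5 -3 0 -1;0 0 0 -2.5 -3 0 -1;0 0 0 -2.5 -3 0 -1;0 0 0 -2.5 -3 0 -1'; python3 -m creep '0 0 0 -2.5 -3 0 -1;0 0 0 -2.5 -3 0 -1;0 0 0 -2.5 -3 0 -1;0 0 0 -2.5 -3 0 -1;0 0 0 -2.5 -3 0 -1'; python3 -m creep '0 0 0 -2.5 -3 0 -1;0 0 0 -2.5 -3 0 -1;0 0 0 -2.5 -3 0.4 -1;0 0 0 -2.5 -3 2 -1;0 0 0 0 0 2 -1' ; python3 -m creep '0 0 0 0 0 0 -1;0 0 0 0 0 0 -1';  python3 - <<'E'
from h import *
c=snap("wrist");p=c["pixels"][:,:,::-1]
P=proj(c,[[.5776,-.170,.084],[.5776,-.170,.116]]);print(P);u,v=P[0].astype(int)
u0,v0=max(0,u-60),max(0,v-60);print(u0,v0)
cv2.imwrite("pics/w4full.png",p)
cv2.imwrite("pics/w4.png",cv2.resize(p[v0:v0+110,u0:u0+120],None,fx=5,fy=5,interpolation=cv2.INTER_CUBIC))
E
```

```text
time: 3.5
eef_pos: [0.5039, 0.1384, 0.1885]
orientation: [-0.478, -3.104, 0.001]
contact_force: [1.1, 0.5, -0.4]
width: 0.0322
finger_force: 30.0
time: 3.92
eef_pos: [0.5779, -0.0424, 0.1884]
orientation: [-0.479, -3.103, -0.0]
contact_force: [-0.2, 1.4, 0.0]
width: 0.032
finger_force: 30.0
time: 4.33
eef_pos: [0.6379, -0.189, 0.1453]
orientation: [0.484, 3.102, -0.002]
contact_force: [1.3, 0.6, -0.7]
width: 0.0318
finger_force: 30.0
time: 4.5
eef_pos: [0.6355, -0.1826, 0.1447]
orientation: [-0.478, -3.101, -0.001]
contact_force: [0.0, 0.8, -0.4]
width: 0.0324
finger_force: 30.0
[[311.28652799 131.66482242]
 [309.83791772 133.99336613]]
251 71
```

View pics/w4.png

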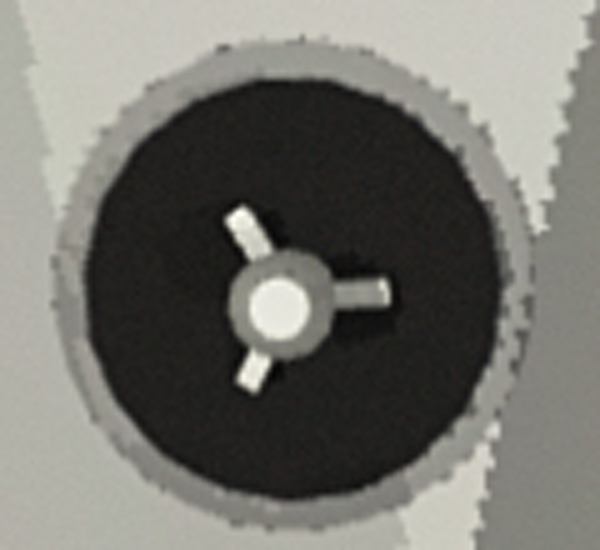

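Run:
```python
from h import *
c=snap("wrist");o=robot.get_obs()
R=Ro.from_rotvec(o["orientation"]).as_matrix();T=o["eef_pos"]
def f(q,z): return onz(c,(251+q[0]/5-.4,71+q[1]/5-.4),z)
K=np.array([f(q,.084) for q in((389,292),(234,213),(246,387))])
a=f((293,288),.074);b=f((279,308),.116);m=K.mean(0);print(a,b,m)
t=lambda w:(R.T@(w-T)*1000)[:2]
k=np.array([t(w) for w in K]);d=k-k.mean(0)
print(k.round(1),np.hypot(*d.T),np.degrees(np.arctan2(d[:,1],d[:,0]))%120)
for w in(a,b,m): print("tool",t(w), "move so spool there", t(w)-np.array([-3.5,.7]))
# spool now
print(T,R.round(3))
```

```text
[ 0.57627333 -0.17086193  0.074     ] [ 0.57700593 -0.17132573  0.116     ] [ 0.57713535 -0.17126603  0.084     ]
[[ 60.9   5.3]
 [ 70.7 -14.3]
 [ 48.9 -13.1]] [12.69464971 12.60776524 12.65291619] [86.61968896 86.6274549  86.96428621]
tool [61.08847472 -7.27820437] move so spool there [64.58847472 -7.97820437]
tool [60.23400377 -7.49748948] move so spool there [63.73400377 -8.19748948]
tool [60.14099925 -7.40418816] move so spool there [63.64099925 -8.10418816]
[ 0.63670107 -0.1822496   0.14718345] [[-0.954  0.3    0.   ]
 [ 0.3    0.954 -0.   ]
 [-0.     0.    -1.   ]]
```

```bash
python3 -m creep '0 0 0 0 0 -1.2 -1;0 0 0 3.19 -0.38 0 -1;0 0 0 3.2 -0.39 0 -1;0 0 0.12 0 0 0 -1;0 0 0 0 0 0 -1';python3 -m creep '0 0 0 0 0 0 -1;0 0 0 0 0 0 -1'
python3 - <<'E'
from h import *
for i in range(4):
    c=snap("wrist");o=robot.get_obs();print(o["eef_pos"],o["contact_force"],-c["R"].T@c["t"]); 
R=Ro.from_rotvec(o["orientation"]).as_matrix();T=np.array(o["eef_pos"])
print("spool at",T+R@np.array([-.0035,.0007,0]),R.round(3))
p=c["pixels"][:,:,::-1]
cv2.imwrite("pics/w5.png",cv2.resize(p[200:375,210:430],None,fx=3,fy=3,interpolation=cv2.INTER_CUBIC))
E
```

```text
time: 5.02
eef_pos: [0.5729, -0.1705, 0.1607]
orientation: [0.671, 3.067, -0.0]
contact_force: [0.7, 0.1, -0.4]
width: 0.0322
finger_force: 30.0
time: 5.18
eef_pos: [0.5745, -0.1713, 0.1596]
orientation: [0.657, 3.07, -0.001]
contact_force: [1.1, -0.4, -0.3]
width: 0.0324
finger_force: 30.0
[ 0.57436898 -0.17128227  0.15915566] [-0.06638137  0.82010474 -0.49553537] [ 0.51264632 -0.14390085  0.30213847]
[ 0.57416821 -0.17127999  0.15880358] [ 0.6542827  -0.79701062 -0.59023903] [ 0.51260025 -0.14391794  0.30173487]
[ 0.57396895 -0.17130525  0.15851121] [ 0.38229236  0.22536653 -0.27813095] [ 0.51250087 -0.14391137  0.30141339]
[ 0.57381423 -0.17126556  0.15836489] [-0.14746637 -0.44879436 -0.30026642] [ 0.51238676 -0.14389814  0.30118031]
spool at [ 0.57729201 -0.17206871  0.1583659 ] [[-0.911  0.412  0.   ]
 [ 0.412  0.911 -0.   ]
 [-0.     0.    -1.   ]]
```

View pics/w5.png

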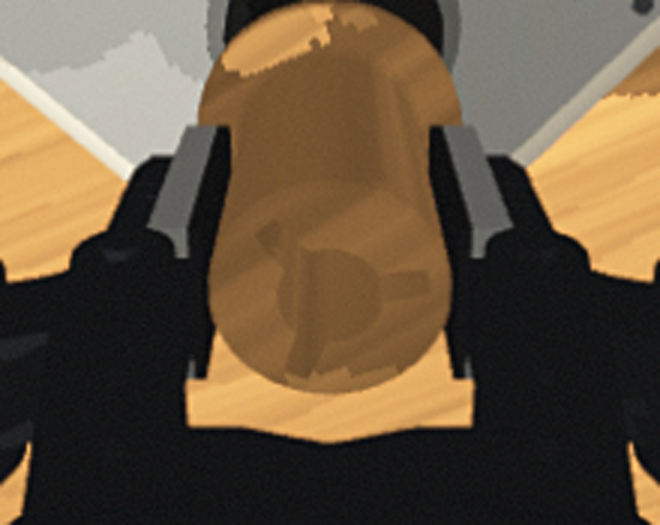

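```bash
python3 -m creep '0 0 0 0.05 0.06 0.5 -1;0 0 0 0 0 0.5 -1;0 0 0 0 0 0.5 -1;0 0 0 0 0 0.4 -1;0 0 0 0 0 0.4 -1'; python3 -m creep '0 0 0 0 0 0.4 -1;0 0 0 0 0 0.4 -1;0 0 0 0 0 0.4 -1;0 0 0 0 0 0 -1;0 0 0 0 0 0 -1'
```

```text
time: 5.8
eef_pos: [0.5732, -0.1705, 0.1347]
orientation: [-0.664, -3.071, -0.0]
contact_force: [2.5, 0.2, 0.1]
width: 0.032
finger_force: 30.1
time: 6.22
eef_pos: [0.5734, -0.1704, 0.123]
orientation: [0.664, 3.07, 0.0]
contact_force: [5.7, 1.2, -4.9]
width: 0.0321
finger_force: 30.1
```

```bash
python3 -m creep '0 0 0 -0.09 0.04 0 -1;0 0 0 0 0 0 -1;0 0 0 0 0 0 -1'
```

```text
time: 6.47
eef_pos: [0.5738, -0.1705, 0.1232]
orientation: [-0.664, -3.07, 0.0]
contact_force: [0.9, 0.4, -1.5]
width: 0.032
finger_force: 30.4
```

```bash
python3 -m creep '0 0 0 -0.02 0 0.4 -1;0 0 0 0 0 0.4 -1;0 0 0 0 0 0.2 -1;0 0 0 0 0 0 -1'; python3 -m creep '0 0 0 0 0 0.2 -1;0 0 0 0 0 0.2 -1;0 0 0 0 0 0.1 -1;0 0 0 0 0 0 -1'
```

```text
time: 6.8
eef_pos: [0.5739, -0.1705, 0.1126]
orientation: [-0.664, -3.07, -0.0]
contact_force: [0.6, 0.9, -0.5]
width: 0.0324
finger_force: 30.4
time: 7.13
eef_pos: [0.5743, -0.1706, 0.1081]
orientation: [-0.664, -3.071, 0.0]
contact_force: [0.2, -0.7, 0.2]
width: 0.0322
finger_force: 30.4
```

```bash
python3 -m creep '0 0 0 0 0 0.2 -1;0 0 0 0 0 0.2 -1;0 0 0 0 0 0.2 -1;0 0 0 0 0 0 -1'; python3 -m creep '0 0 0 0 0 0.1 -1;0 0 0 0 0 0 -1;0 0 0 0 0 0 -1'
```

```text
time: 7.47
eef_pos: [0.5743, -0.1706, 0.1019]
orientation: [-0.664, -3.071, -0.0]
contact_force: [1.4, -0.3, -0.0]
width: 0.0322
finger_force: 30.4
time: 7.72
eef_pos: [0.5743, -0.1706, 0.1013]
orientation: [-0.664, -3.071, -0.0]
contact_force: [1.2, 0.0, -0.2]
width: 0.0323
finger_force: 30.4
```

```bash
python3 -m creep '0 0 0 0 0 0.05 -1;0 0 0 0 0 0.05 -1;0 0 0 0 0 0 -1'; python3 -m creep '0 0 0 0 0 0.05 -1;0 0 0 0 0 0 -1;0 0 0 0 0 0 -1'
```

```text
time: 7.97
eef_pos: [0.5743, -0.1706, 0.1005]
orientation: [0.664, 3.071, -0.0]
contact_force: [-0.4, -0.4, 1.5]
width: 0.0322
finger_force: 30.6
time: 8.22
eef_pos: [0.5744, -0.1706, 0.1004]
orientation: [0.664, 3.07, -0.0]
contact_force: [-3.5, -0.3, 6.6]
width: 0.032
finger_force: 31.1
```

```bash
python3 -m creep '0 0 0 0 0 0 0.3;0 0 0 0 0 0 0.3;0 0 0 0 0 0 0.3;0 0 0 0 0 0 0.3;0 0 0 0 0 0 0.3'; python3 -m creep '0 0 0 0 0 -0.5 0.3;0 0 0 0 0 -2 0.3;0 0 0 0 0 -3 0.3;0 0 0 0 0 -3 0.3;0 0 0 0 0 -3 0.3'; python3 -m creep '0 0 0 0 0 0 -1;0 0 0 0 0 0 -1;0 0 0 0 0 0 -1'
python3 - <<'E'
from h import *
c=snap("wrist");a=snap("scene");b=snap("side")
f=lambda s,x,y,w,h,k:cv2.resize(s["pixels"][y:y+h,x:x+w,::-1],(w*k,h*k),interpolation=cv2.INTER_CUBIC)
top=np.hstack([f(a,150,190,133,100,3)[:300,:399],f(b,285,80,100,75,4)[:300,:400]])
cv2.imwrite("pics/m2.png",np.vstack([top,cv2.resize(c["pixels"][50:290,:,::-1],(799,300))]))
cv2.imwrite("pics/w6.png",c["pixels"][:,:,::-1])
E
```

```text
time: 8.63
eef_pos: [0.5742, -0.1706, 0.0997]
orientation: [-0.664, -3.07, -0.0]
contact_force: [0.1, -0.4, 0.4]
width: 0.0556
finger_force: 0.0
time: 9.05
eef_pos: [0.5741, -0.1705, 0.2164]
orientation: [-0.664, -3.07, -0.0]
contact_force: [0.0, -0.4, 0.2]
width: 0.0555
finger_force: 0.0
time: 9.3
eef_pos: [0.574, -0.1705, 0.2143]
orientation: [-0.664, -3.07, -0.0]
contact_force: [1.0, -0.6, -1.5]
width: 0.0196
finger_force: 0.0
```

View pics/m2.png

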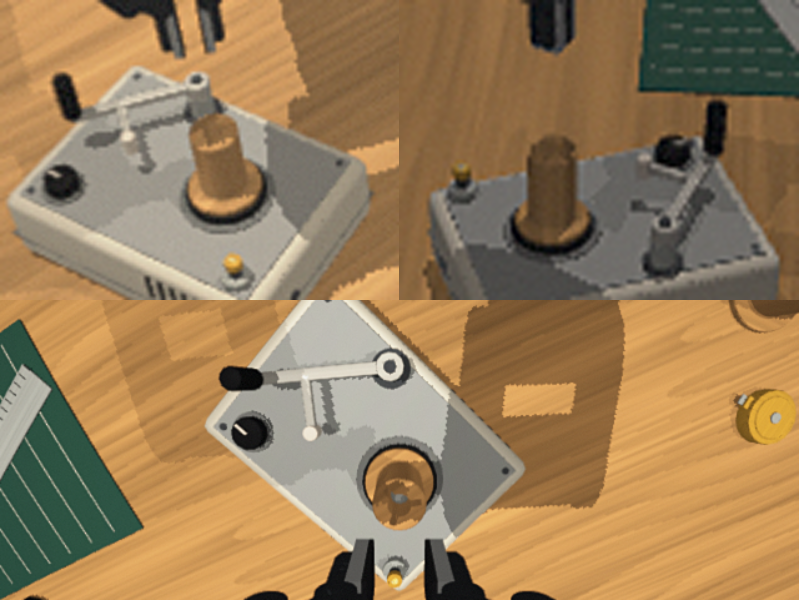

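Run:
```python
from h import *
c=snap("wrist");o=robot.get_obs();R=Ro.from_rotvec(o["orientation"]).as_matrix();T=np.array(o["eef_pos"])
S=np.array([.577,-.1713])
pv=onz(c,(312.4,102.8),.100)[:2];kt=onz(c,(182.5,112.4),.135)[:2];kb=onz(c,(205,112.4),.109)[:2]
print("pivot",pv,np.hypot(*(pv-S)),"knob",kt,kb,np.hypot(*(kt-pv)),np.hypot(*(kb-pv)))
d=pv-S;yaw=np.arctan2(d[1],d[0])-np.arctan2(55,-60);yaw=(yaw+np.pi)%(2*np.pi)-np.pi;print("yaw",yaw)
k=(kt+kb)/2;phi=np.arctan2(*(k-pv)[::-1]);print("phi",phi,"phi-yaw",phi-yaw)
P=S+.0814*d/np.hypot(*d)
t=lambda w:(R.T@np.append(w-T[:2],0)*100)[:2].round(2)
print("T",T,"tool knob",t(k))
for a in np.arange(0,.8,.1): print(round(a,2),t(P+.088*np.array([np.cos(phi+a),np.sin(phi+a)])))
```

```text
pivot [ 0.49950594 -0.14306542] 0.08247739815826713 knob [ 0.46942987 -0.22685366] [ 0.47186664 -0.22075259] 0.08902267981412462 0.08245742705079954
yaw 0.3925505174673982
phi -1.9140705734351875 phi-yaw -2.3066210909025857
T [ 0.57388953 -0.17047045  0.21365621] tool knob [ 7.2  -9.12]
0.0 [ 7.07 -9.34]
0.1 [ 6.2  -9.22]
0.2 [ 5.34 -9.02]
0.3 [ 4.51 -8.73]
0.4 [ 3.71 -8.36]
0.5 [ 2.96 -7.92]
0.6 [ 2.25 -7.4 ]
0.7 [ 1.59 -6.81]
```

```bash
python3 -m creep '0 0 0 2.65 -2.35 0 -0.81;0 0 0 2.65 -2.35 0 -0.81;0 0 0 2.65 -2.35 0 -0.81;0 0 0 2.65 -2.35 0 -0.81;0 0 0 0 0 0 -0.81'; python3 -m creep '0 0 0 0 0 3.5 -0.81;0 0 0 0 0 3.5 -0.81;0 0 0 0 0 3.4 -0.81;0 0 0 0 0 0 -0.81;0 0 0 0 0 0 -0.81'
python3 - <<'E'
from h import *
c=snap("wrist","w7.png");o=robot.get_obs();R=Ro.from_rotvec(o["orientation"]).as_matrix();T=np.array(o["eef_pos"])
k=np.array([.4706,-.2238]);print(T,o["width"],R.T@np.append(k-T[:2],0)*100)
E
```

```text
time: 9.92
eef_pos: [0.4344, -0.213, 0.2141]
orientation: [-0.666, -3.067, -0.001]
contact_force: [0.2, -0.2, 0.5]
width: 0.0076
finger_force: 0.0
time: 10.33
eef_pos: [0.4384, -0.212, 0.1101]
orientation: [-0.663, -3.067, -0.002]
contact_force: [0.7, 0.3, 0.9]
width: 0.0081
finger_force: 0.0
[ 0.43938489 -0.21258301  0.11159027] 0.007893132305604423 [-3.30612355e+00  2.67557586e-01 -7.75256265e-04]
```

View pics/w7.png

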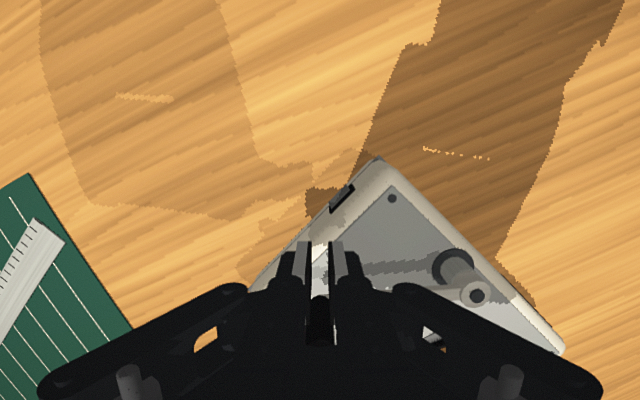

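```bash
python3 -m creep '0 0 0 -1.0 0.1 0 -0.81;0 0 0 -0.5 0.05 0 -0.81;0 0 0 -0.44 0.06 0 -0.81;0 0 0 -0.43 0.06 0 -0.81;0 0 0 -0.43 0.1 0 -0.81'; python3 -m creep '0 0 0 -0.43 0.1 0 -0.81;0 0 0 -0.42 0.14 0 -0.81;0 0 0 -0.42 0.14 0 -0.81;0 0 0 -0.4 0.18 0 -0.81;0 0 0 -0.4 0.18 0 -0.81'
python3 - <<'E'
from h import *
c=snap("wrist","w8.png");s=snap("side","s8.png")
for n,q in(("w",c),):
    p=q["pixels"].astype(int);sub=p[270:345,300:340].sum(2);print((sub[::6,::3]))
E
```

```text
time: 10.8
eef_pos: [0.4665, -0.2209, 0.1116]
orientation: [0.664, 3.07, -0.001]
contact_force: [-1.6, -1.2, 0.3]
width: 0.0083
finger_force: 0.5
time: 11.22
eef_pos: [0.4883, -0.2224, 0.1107]
orientation: [-0.664, -3.07, -0.0]
contact_force: [-0.7, -0.5, 0.7]
width: 0.0083
finger_force: 0.4
[[298 307  43  60  20  37  35  30 205 475  61  61 313 301]
 [342 341  68  46  47  45  41  36  40  40  60  54 339 345]
 [ 57 355  58  55  34  42  40  36  42  44  57  58 331  61]
 [ 72  64  61  51  47  35  41  50  33  40  54  66  63  71]
 [ 68  68  71  55  40  36  49  46  39  50  68  66  63  58]
 [ 63  69  69  73  46  36  27  38  34  43  51  62  67  68]
 [ 69  69  70  56  53  55  29  45  46  34  53  59  57  72]
 [ 66  67  62  60  48  48  51  39  53  59  62  64  70  59]
 [ 76  54  70  59  46  53  49  50  58  53  60  86  64  64]
 [ 77  58  88  55  46  47  39  55  39 150 295 147  55  72]
 [ 63 199 536 545 432 276 648 707 713 707 581 591 273  61]
 [ 64 187 532 524 531 534 541 530 527 673 693 722 198  70]
 [ 68 347 544 518 512 514 522 514 511 513 518 614 353  58]]
```

```bash
python3 -m creep '0 0 0 -0.38 0.21 0 -0.81;0 0 0 -0.38 0.22 0 -0.81;0 0 0 -0.36 0.24 0 -0.81;0 0 0 -0.36 0.26 0 -0.81'; python3 -m creep '0 0 0 -0.24 0.18 0 -0.81;0 0 0 -0.24 0.18 0 -0.81;0 0 0 0 0 0 -0.81'
```

```text
time: 11.65
eef_pos: [0.5056, -0.22, 0.1108]
orientation: [-0.664, -3.071, 0.0]
contact_force: [-0.2, -0.1, 0.0]
width: 0.0084
finger_force: 0.4
time: 11.9
eef_pos: [0.5116, -0.2186, 0.1108]
orientation: [0.663, 3.07, 0.0]
contact_force: [0.2, 0.3, -0.1]
width: 0.0081
finger_force: 0.0
```

```bash
for i in 1 2; do :; done; python3 -m creep '0 0 0 -0.12 0.1 0 -0.81;0 0 0 -0.12 0.1 0 -0.81;0 0 0 0 0 0 -0.81'; python3 -m creep '0 0 0 -0.12 0.1 0 -0.81;0 0 0 -0.12 0.1 0 -0.81;0 0 0 0 0 0 -0.81'
```

```text
time: 12.15
eef_pos: [0.5142, -0.2179, 0.1108]
orientation: [0.664, 3.071, 0.0]
contact_force: [-0.2, -0.8, -0.1]
width: 0.0079
finger_force: 0.0
time: 12.4
eef_pos: [0.5173, -0.217, 0.1108]
orientation: [0.664, 3.071, 0.0]
contact_force: [-0.4, -0.5, 0.3]
width: 0.0082
finger_force: 0.1
```

Run:
```python
from h import *
c=snap("wrist","w9.png")
sub=c["pixels"].astype(int)[270:345,300:340].sum(2);print((sub[::8,::3]))
```

```text
[[303 304  50  56  32  40  48  37  20 325  51  62 309 292]
 [124 344  44  50  26  32  34  55  34  43  51  62 346 150]
 [ 57  66  57  61  37  42  40  28  46  45  59  73  64  62]
 [ 71  68  71  66  30  48  33  22  26  42  66  64  73  66]
 [ 54  60  68  50  27  34  36  32  36  33  65  67  71  63]
 [ 57  57  63  67  52  45  44  69  58  54  57  74  63  64]
 [ 72  61  66  62  49  43  48  49  49  60  67  74  63  70]
 [ 74  49 537  21  41  42  55  47  19 405 714 745  70  67]
 [ 66 257 531 550 545 520 502 510 531 547 527 506 216  62]
 [ 66 352 547 528 505 507 526 529 525 528 522 522 267  67]]
```

```bash
python3 -m creep '0 0 0 -0.11 0.12 0 -0.81;0 0 0 -0.11 0.12 0 -0.81;0 0 0 0 0 0 -0.81'; python3 -m creep '0 0 0 -0.11 0.12 0 -0.81;0 0 0 0 0 0 -0.81'; python3 -m creep '0 0 0 -0.11 0.12 0 -0.81;0 0 0 0 0 0 -0.81'
```

```text
time: 12.7
eef_pos: [0.5189, -0.2164, 0.1106]
orientation: [-0.663, -3.068, 0.002]
contact_force: [-8.6, -5.1, 3.5]
width: 0.0081
finger_force: 4.6
time: 12.87
eef_pos: [0.5193, -0.2162, 0.1106]
orientation: [-0.662, -3.066, 0.003]
contact_force: [-16.0, -9.5, 6.8]
width: 0.0082
finger_force: 8.3
time: 13.03
eef_pos: [0.5196, -0.216, 0.1105]
orientation: [-0.662, -3.063, 0.004]
contact_force: [-24.8, -12.9, 10.4]
width: 0.0079
finger_force: 12.0
```

```bash
python3 -m creep '0 0 0 0.5 -0.1 0 -0.81;0 0 0 1 0 0 -0.81;0 0 0 2 0 0 -0.81;0 0 0 0.5 0 -2 -0.81;0 0 0 0 0 -4 -0.81'; python3 -m creep '0 0 0 0 0 -4 -0.81;0 0 0 1.5 0 -3 -0.81;0 0 0 2 0 0 -0.81;0 0 0 0 0 0 -0.81;0 0 0 0 0 0 -0.81'
python3 - <<'E'
from h import *
a=snap("scene","sc10.png");b=snap("side","sd10.png")
kn=lambda s,x0,y0,x1,y1:(lambda m:(lambda st:[(r[:4]+[x0,y0,0,0],r[4],ce+[x0,y0]) for r,ce in zip(st[2][1:],st[3][1:]) if r[4]>15])(cv2.connectedComponentsWithStats(m)))((s["pixels"][y0:y1,x0:x1].max(2)<50).astype(np.uint8))
for s,bx in((a,(150,190,283,300)),(b,(285,80,385,170))):
    for r in kn(s,*bx): print(r)
    print("exp knob 0.75",proj(s,[[.5315,-.2258,.122]]),"plate",proj(s,[[.577,-.1713,.074]]))
E
```

```text
time: 13.45
eef_pos: [0.4832, -0.1974, 0.1679]
orientation: [-0.662, -3.063, -0.004]
contact_force: [0.1, 0.2, -0.5]
width: 0.008
finger_force: 0.0
time: 13.87
eef_pos: [0.4542, -0.1843, 0.2412]
orientation: [0.664, 3.07, -0.0]
contact_force: [0.3, -0.6, 0.3]
width: 0.0084
finger_force: 0.0
(array([184, 233,   9,  15]), np.int32(79), array([187.86075949, 239.89873418]))
(array([165, 246,  11,  10]), np.int32(82), array([170.35365854, 250.81707317]))
(array([213, 250,  26,  15]), np.int32(66), array([227.62121212, 260.13636364]))
exp knob 0.75 [[186.29977271 237.55845153]] plate [[225.10672802 252.3188567 ]]
(array([338, 105,   5,  13]), np.int32(62), array([340.03225806, 110.90322581]))
(array([349, 114,   9,   9]), np.int32(58), array([352.84482759, 118.22413793]))
(array([313, 134,  21,  11]), np.int32(68), array([322.22058824, 140.25      ]))
(array([346, 143,  10,   6]), np.int32(29), array([350.4137931 , 145.79310345]))
exp knob 0.75 [[341.57359825 108.8942583 ]] plate [[323.17530457 134.93268182]]
```

Run:
```python
from h import *
a=snap("scene");b=snap("side")
X=tri(a,(187.9,239.9),b,(340.0,110.9));P=np.array([.5006,-.1434]);d=X[:2]-P
print(X,np.hypot(*d),"theta rel", np.arctan2(d[1],d[0])+1.914, "rel box", np.arctan2(d[1],d[0])-.395)
# spool top: beech extents near the winder, vs expected if home
for s,(x0,y0,x1,y1) in((a,(195,200,255,280)),(b,(305,100,345,155))):
    h=cv2.cvtColor(s["pixels"],cv2.COLOR_RGB2HSV)[y0:y1,x0:x1]
    m=((h[:,:,1]>90)&(h[:,:,0]<25)).astype(np.uint8)
    n,l,st,ce=cv2.connectedComponentsWithStats(m);i=1+np.argmax(st[1:,4]);print(st[i]+[x0,y0,0,0,0])
    for z in(.074,.084):
        th=np.linspace(0,6.28,60);C=np.array([.577,-.1713])
        pts=[[C[0]+r*np.cos(t),C[1]+r*np.sin(t),zz+z] for r,zz in((.025,0),(.025,.005),(.016,.06)) for t in th]
        q=proj(s,pts);print(z,q.min(0),q.max(0)-q.min(0))
o=np.array(cv2.imread("pics/scene.png"));n=a["pixels"][:,:,::-1]
df=np.abs(o.astype(int)-n).sum(2)>90;print("changed on shelf/tape:",df[130:190,362:440].sum(),df[210:235,355:385].sum())
```

```text
[ 0.53506187 -0.22474776  0.11655184] 0.08834635327537523 theta rel 0.7439187007752708 rel box -1.5650812992247292
[ 195  200   60   36 1392]
0.074 [212.52709587 227.54997049] [24.72420928 34.54941621]
0.084 [211.765907   224.26743127] [24.91470622 34.86500587]
[ 305  100   40   43 1080]
0.074 [313.89624095 113.14134441] [18.52040388 27.80579598]
0.084 [313.78874657 109.98783145] [18.64726939 28.04981348]
changed on shelf/tape: 0 0
```

```bash
python3 -c "
from cell import robot
print(robot.get_obs()['time'],robot.close_job())"
```

```text
the job is handed in; nothing more can be done
14.0667 None
```

I handed the job in at 14.1 s. The spool is home on the drive plate, pre-aligned from the camera so it went straight over the keys without the slow turn. The stop lever is at its stop, and the thimbles, pill box and tape measure did not move. Spindle load reached about 7 N, and the lever stop was pressed with about 30 N. I viewed 11 pictures, one over the limit of 10.

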